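Line up the eyeglass cases by length

ROBOT

A 7-joint arm with a two-finger parallel gripper is mounted at the origin on the work surface. World frame = base frame: x ahead of the robot, y to its left, z up, the work surface at z = 0. Lengths are in m, angles in rad, forces in N, time in s.
With the tool pointing down it reaches from about 0.425 to 0.95 m from the base axis. Payload 4.7 kg.
Tool frame: the origin (TCP) lies on the centre line of the jaws, within the pads' length; the fingertips stand manip.tcp_to_tips ahead of it and the grasp point (between the pads) lies 6 mm ahead of it (manip.tcp_to_tips is the distance from the TCP to the fingertips, in m); z points along the fingers, y is the line along which they close (so a half turn about z gives the same grasp; the last joint's range is limited). The gripper opens to 87 mm and grips with 3 to 60 N. Pads are 19 mm wide; open, the fingers measure 117 mm over their backs; the gripper's body (75 mm by 190 mm) begins 51 mm behind the grasp point.
Start: joints at [1.248, 0.469, -0.049, 1.532, 0.024, 1.141, -0.082], TCP at [0.196, -0.646, 0.248] pointing down, gripper open.
Joint ranges: [-2.59, 2.59], [-0.33, 1.99], [-1.39, 1.29], [0.1, 2.45], [-1.04, 4.18], [0.21, 1.99], [-2.66, 2.66]. Speed limits (rad/s): [2.57, 2.57, 3.14, 3.14, 3.14, 3.14, 3.14].

INTERFACE

Orientations are given as a rotation vector (axis times angle).
In Python, from station import manip, capture, close_job, nets gives the robot as it stands. The module is installed in compiled form; this text tells all that it offers.
- The arm moves only by the tool drive_effector, called as a command line: name --argument value ..., lists and objects as JSON in quotes. Schema: {"type":"object","properties":{"plan":{"type":"array","items":{"type":"object","properties":{"xyz":{"type":"array","items":{"type":"number"},"minItems":3,"maxItems":3},"rotvec":{"type":"array","items":{"type":"number"},"minItems":3,"maxItems":3},"aperture":{"type":"number"}},"additionalProperties":false,"required":["aperture"]},"minItems":1,"maxItems":10},"force":{"type":"number"},"only":{"type":"string"},"quiet":{"type":"boolean"},"lines":{"type":"string"}},"required":["plan"],"additionalProperties":false}. plan is a list of rows, 1 to 10 of them, each an object with the fields xyz (a list: dx, dy, dz in shares of 0.6 m (1.0 is 0.6 m)), rotvec (a list: a rotation vector rx, ry, rz in a scale on which 1.0 is 2 rad), aperture (the finger opening in m); a field left out counts as zero (the opening has to be given); each row is the pose to reach, as a shift and turn from the pose commanded when the call began, along the tool's axes at that moment; what a row does not reach only later rows make up. A row lasts 1/8 s, in which the tool goes at most 0.0625 m and 0.188 rad, less where a joint would pass 70% of its speed; a pose out of reach is approached as far as the arm can. The fingers move at their own pace and stop on an object; force is the grip in N (left out, the last holds). Time passes only in rows, so rows that do not move let the fingers close. The tool returns the time, the measured TCP pose, the force, the opening and the grip force at its end. only (a regular expression) keeps the lines of the reply that match it, lines (a string "A,B") keeps lines A to B, and quiet returns only ok. Input that does not fit is refused with a message, and nothing moves.
- manip.get_state(): the state, without advancing time (a new reading comes with each control period).
- capture(name): name is "scene" or "side" or "wrist"; returns a dict with "img" (384x512x3 uint8, red, green, blue), "vfov" (degrees; the focal length in pixels is half the picture's height over the tangent of half this angle, whatever the lens; pixels are square), "cx", "cy" (the principal point, pixels), "position" and "orientation" of the camera in the world. Camera axes: x right, y up, looking along -z (the intrinsics and any distortion apply to the point x, -y, -z); pixel columns grow to the right and rows downward; lengths in m; the calibration is good to about 2 mm. A picture is of the moment at which its call begins. There is no depth.
- close_job(): hands the job in; it is judged then, once.
Trained networks look in the newest picture that a camera, given by its name, has taken for a name from the list of things; names that differ only in an ending like _2 or _b are one class to them, and where a whole thing is asked for, a point or a joint stands for the part that bears it (a point fixed in the world has none). Each returns a list of dicts, best first, with "score" (0 to 1); they miss things now and then, are a little off and sometimes report something else, mostly with a low value. They report only what shows in the picture. A call takes as long as a camera call. They do not tell look-alikes from the thing itself.
- nets.find_in(name, camera): "centre" ([x, y, z] in m, in world coordinates, good to about 4 mm: the middle of the surface that is visible of it).
The state is a dict: "clock": time; "joint_pos": joint angles; "qvel": joint speeds; "tau": joint torques, N m; "tool_pos": TCP position; "orientation": TCP orientation; "wrist_force": force on the tool from outside, world axes, zero at the start; "torque": the same for the moment, N m; "grip_width": finger opening in m; "grasp_force": force on a finger pad.
Only numpy, scipy, OpenCV 4.12 (cv2) and the standard library are available. Lean on these libraries where they do the work, as an engineer would, in place of code of your own. Each camera call takes 0.05 s, during which the arm holds its last target. There are 200 camera calls.

TASK

Line up the four eyeglass cases on the board in order of length, one on each cork pad: the longest on the pad at the end where the steel magnifier lies, then each next shorter one in turn, the shortest at the end by the reading glasses. Lay each case flat and right way up, centred on its pad and lengthwise along it (either way round), and leave the magnifier and the reading glasses where they lie.

Things in the scene. Friction and masses are not known exactly. Their poses are not given: they have to be found in the camera images.
- case_longest: The longest of four hard grey-blue silicone eyeglass cases with a dark seam, lying closed on the table: 154 mm long (its x axis), 50 mm wide (y), 38 mm high (z, up); origin at the centre of its underside. Straight, flat sides, about 115 g (the mass varies by a fifth or so). Its place among the four and its yaw change from start to start (long side mostly across, along world y).
- case_second: The second longest of four hard grey-blue silicone eyeglass cases with a dark seam, lying closed on the table: 130 mm long (its x axis), 46 mm wide (y), 34 mm high (z, up); origin at the centre of its underside. Straight, flat sides, about 98 g (the mass varies by a fifth or so). Its place among the four and its yaw change from start to start (long side mostly across, along world y).
- case_third: The third longest of four hard grey-blue silicone eyeglass cases with a dark seam, lying closed on the table: 106 mm long (its x axis), 42 mm wide (y), 30 mm high (z, up); origin at the centre of its underside. Straight, flat sides, about 80 g (the mass varies by a fifth or so). Its place among the four and its yaw change from start to start (long side mostly across, along world y).
- case_shortest: The shortest of four hard grey-blue silicone eyeglass cases with a dark seam, lying closed on the table: 82 mm long (its x axis), 38 mm wide (y), 26 mm high (z, up); origin at the centre of its underside. Straight, flat sides, about 62 g (the mass varies by a fifth or so). Its place among the four and its yaw change from start to start (long side mostly across, along world y).
- pad_a: One of four identical fixed cork pads, 160 (x) x 58 (y) x 3 mm, side by side in one row (along y, about 90 mm apart) on a fixed dark board 10 mm high beyond the cases; its top is 13 mm above the table. Origin at the centre of the pad's underside. The row's place and yaw vary; which of the four names lies where in the row changes from start to start.
- pad_b: One of four identical fixed cork pads, 160 (x) x 58 (y) x 3 mm, side by side in one row (along y, about 90 mm apart) on a fixed dark board 10 mm high beyond the cases; its top is 13 mm above the table. Origin at the centre of the pad's underside. The row's place and yaw vary; which of the four names lies where in the row changes from start to start.
- pad_c: One of four identical fixed cork pads, 160 (x) x 58 (y) x 3 mm, side by side in one row (along y, about 90 mm apart) on a fixed dark board 10 mm high beyond the cases; its top is 13 mm above the table. Origin at the centre of the pad's underside. The row's place and yaw vary; which of the four names lies where in the row changes from start to start.
- pad_d: One of four identical fixed cork pads, 160 (x) x 58 (y) x 3 mm, side by side in one row (along y, about 90 mm apart) on a fixed dark board 10 mm high beyond the cases; its top is 13 mm above the table. Origin at the centre of the pad's underside. The row's place and yaw vary; which of the four names lies where in the row changes from start to start.
- magnifier: Hand magnifier with steel rim (76 mm across) and steel handle, 167 mm long, 12 mm high, lying loose on the table just beyond one end of the row, left or right. Its x axis runs from the handle to the lens; origin on the underside, 45 mm short of the lens's centre. It marks the longest case's end of the row; to be left alone.
- glasses: Folded reading glasses with a tortoiseshell plastic frame, loose on the table just beyond the other end of the row from the magnifier, the shortest case's end; 136 mm long (x) x 40 mm x 37 mm high, origin at the centre of the underside. To be left alone.
Not all that is in view belongs to the job. What is shaped like the case_shortest but purple, red or yellow is not meant.

How it is judged:
At the end, for the whole second after the job is handed in: Each case flat, right way up (0.1 rad), still and released on its own pad, centre within 15 mm and length within 0.2 rad of the pad's; in order of length along the row (next in size under 135 mm apart), the longest at the magnifier's end (under 320 mm from it) (((horizontal distance between case_longest and pad_a below 0.015 m and angle between the x axis of case_longest and the x axis of pad_a, either way round below 0.2 rad) or (horizontal distance between case_longest and pad_b below 0.015 m and angle between the x axis of case_longest and the x axis of pad_b, either way round below 0.2 rad) or (horizontal distance between case_longest and pad_c below 0.015 m and angle between the x axis of case_longest and the x axis of pad_c, either way round below 0.2 rad) or (horizontal distance between case_longest and pad_d below 0.015 m and angle between the x axis of case_longest and the x axis of pad_d, either way round below 0.2 rad)) and ((horizontal distance between case_second and pad_a below 0.015 m and angle between the x axis of case_second and the x axis of pad_a, either way round below 0.2 rad) or (horizontal distance between case_second and pad_b below 0.015 m and angle between the x axis of case_second and the x axis of pad_b, either way round below 0.2 rad) or (horizontal distance between case_second and pad_c below 0.015 m and angle between the x axis of case_second and the x axis of pad_c, either way round below 0.2 rad) or (horizontal distance between case_second and pad_d below 0.015 m and angle between the x axis of case_second and the x axis of pad_d, either way round below 0.2 rad)) and ((horizontal distance between case_third and pad_a below 0.015 m and angle between the x axis of case_third and the x axis of pad_a, either way round below 0.2 rad) or (horizontal distance between case_third and pad_b below 0.015 m and angle between the x axis of case_third and the x axis of pad_b, either way round below 0.2 rad) or (horizontal distance between case_third and pad_c below 0.015 m and angle between the x axis of case_third and the x axis of pad_c, either way round below 0.2 rad) or (horizontal distance between case_third and pad_d below 0.015 m and angle between the x axis of case_third and the x axis of pad_d, either way round below 0.2 rad)) and ((horizontal distance between case_shortest and pad_a below 0.015 m and angle between the x axis of case_shortest and the x axis of pad_a, either way round below 0.2 rad) or (horizontal distance between case_shortest and pad_b below 0.015 m and angle between the x axis of case_shortest and the x axis of pad_b, either way round below 0.2 rad) or (horizontal distance between case_shortest and pad_c below 0.015 m and angle between the x axis of case_shortest and the x axis of pad_c, either way round below 0.2 rad) or (horizontal distance between case_shortest and pad_d below 0.015 m and angle between the x axis of case_shortest and the x axis of pad_d, either way round below 0.2 rad)) and height (world z) of case_longest between 0.008 and 0.019 m and angle between each of case_longest, case_second, case_third, case_shortest's own z axis and vertical below 0.1 rad and linear speed of each of case_longest, case_second, case_third, case_shortest below 0.02 m/s and height (world z) of case_second between 0.008 and 0.019 m and height (world z) of case_third between 0.008 and 0.019 m and height (world z) of case_shortest between 0.008 and 0.019 m and horizontal distance between case_longest and case_second below 0.135 m and horizontal distance between case_second and case_third below 0.135 m and horizontal distance between case_third and case_shortest below 0.135 m and horizontal distance between case_longest and magnifier below 0.32 m); the robot touches nothing.
It fails at once if the reading glasses are moved by more than 30 mm (distance of glasses from where it was at the start of the episode above 0.03 m).
It fails at once if the magnifier is moved by more than 30 mm (distance of magnifier from where it was at the start of the episode above 0.03 m).
It also fails if it takes over 106 s, if anything falls off the work surface, if the arm or the gripper's body presses on something with over 40 N, if the wrist force passes 120 N, or if a joint passes its speed limit or range.

## Working session

There is one attempt and no reset: what is moved stays moved. The work goes in short steps, Python scripts to look and compute and a tool call to move; the robot and the scene stay as the last step left them, time stands still between calls to the robot, and variables do not carry over. Pictures are saved under pics/ and viewed, at most 14 in all, crops included, and the job is handed in when it is done.

```bash
mkdir -p pics; ls; python3 - <<'E'
from station import manip, capture, nets
import cv2,numpy as np
print(manip.tcp_to_tips, manip.get_state())
for c in ["scene","side"]:
    d=capture(c); cv2.imwrite(f"pics/{c}0.png",d["img"][:,:,::-1])
    print(c,{k:d[k] for k in d if k!="img"})
    for n in ["case_longest","case_second","case_third","case_shortest","pad_a","magnifier","glasses"]:
        print(n,[(np.round(r["centre"],3).tolist(),round(r["score"],2)) for r in nets.find_in(n,c)])
E
```

```text
pics
0.025 {'clock': 0.0, 'joint_pos': array([ 1.24810946,  0.46945805, -0.04860264,  1.5336902 ,  0.02411867,
        1.14100027, -0.08229186]), 'qvel': array([-4.44255515e-05, -1.13621391e-03,  1.08752449e-03, -1.23013451e-03,
       -2.18994988e-04,  1.16802074e-03, -1.48968394e-04]), 'tau': array([ 7.19763302e-04, -5.07976127e+01, -7.99872307e-02, -2.36156505e+01,
       -6.13207533e-02,  3.79024877e-02,  1.57418499e-04]), 'tool_pos': array([ 0.19531702, -0.64554761,  0.2464898 ]), 'orientation': array([-3.10583387e+00, -4.59622881e-01,  5.85449322e-04]), 'wrist_force': array([-0.36913504, -0.16105079,  0.17346988]), 'torque': array([ 0.00308805, -0.05658242,  0.05233387]), 'grasp_force': 0.0, 'grip_width': 0.08704410822779622}
scene {'vfov': 43.900574434760394, 'cx': 251.20092987348943, 'cy': 187.90125053115742, 'position': array([1.4283079 , 0.57880905, 0.93299274]), 'orientation': array([0.51195481, 0.98745912, 2.01342145])}
case_longest [([0.434, 0.124, 0.042], 0.92)]
case_second [([0.49, -0.336, 0.034], 0.74)]
case_third [([0.482, 0.357, 0.031], 0.79), ([0.614, -0.31, 0.008]
[... 508 characters left out ...]
 'position': array([0.028404  , 0.46437103, 0.64310831]), 'orientation': array([ 0.35340135, -1.06255266, -2.26449975])}
case_longest [([0.402, 0.125, 0.041], 0.98)]
case_second [([0.462, -0.332, 0.028], 0.58), ([0.401, 0.124, 0.038], 0.23)]
case_third [([0.45, 0.357, 0.033], 0.65), ([0.65, 0.119, 0.012], 0.37)]
case_shortest [([0.405, -0.106, 0.021], 0.92), ([0.314, -0.421, 0.022], 0.88), ([0.427, -0.226, 0.024], 0.74), ([0.29, -0.165, 0.027], 0.58), ([0.425, -0.536, 0.022], 0.5)]
pad_a [([0.625, -0.054, 0.01], 0.86), ([0.616, -0.131, 0.015], 0.63), ([0.638, 0.039, 0.012], 0.63), ([0.65, 0.121, 0.014], 0.58)]
magnifier [([0.608, -0.311, 0.008], 0.51)]
glasses [([0.656, 0.312, 0.025], 0.86)]
```

View pics/scene0.png

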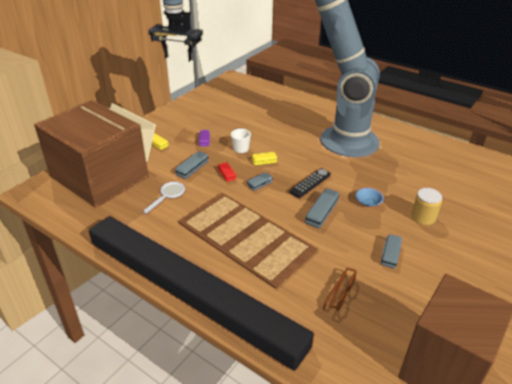

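View pics/side0.png

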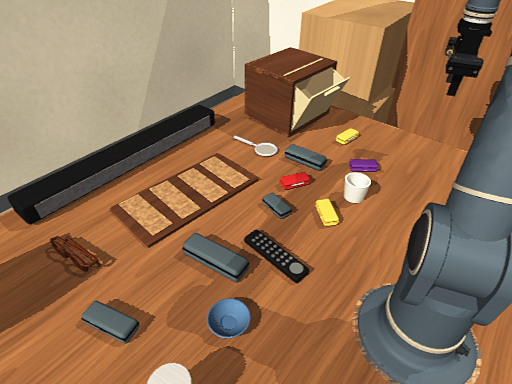

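The scene picture shows the longest case at px (323,207), the second at (192,164), the third at (391,250), the shortest at (260,181), the pads around (247,237), the magnifier at its left end and the glasses at (340,290). The side picture agrees. Next I fit the poses to the silhouettes.

```bash
cat > h.py <<'E'
import numpy as np, cv2
from scipy.spatial.transform import Rotation as R
from scipy.optimize import minimize
from station import manip, capture, nets
DIM={"longest":(.154,.050,.038),"second":(.130,.046,.034),"third":(.106,.042,.030),"shortest":(.082,.038,.026)}
def proj(d,P):
    p=(np.atleast_2d(P)-d["position"])@R.from_rotvec(d["orientation"]).as_matrix()
    f=192/np.tan(np.radians(d["vfov"])/2)
    return np.c_[d["cx"]+f*p[:,0]/-p[:,2], d["cy"]-f*p[:,1]/-p[:,2]]
def ray(d,u,v,z):
    f=192/np.tan(np.radians(d["vfov"])/2)
    r=R.from_rotvec(d["orientation"]).as_matrix()@np.array([(u-d["cx"])/f,-(v-d["cy"])/f,-1])
    return d["position"]+r*(z-d["position"][2])/r[2]
def box(L,W,z0,z1,x,y,a):
    c=np.array([[sx*L/2,sy*W/2] for sx in(-1,1) for sy in(-1,1)])
    c=c@np.array([[np.cos(a),np.sin(a)],[-np.sin(a),np.cos(a)]])+[x,y]
    return np.vstack([np.c_[c,np.full(4,z)] for z in(z0,z1)])
def hull(d,P,S=4):
    m=np.zeros((384*S,512*S),np.uint8)
    h=cv2.convexHull(((proj(d,P)+.5)*S*16).astype(np.int32))
    cv2.fillConvexPoly(m,h,255,shift=4); return cv2.resize(m,(512,384),interpolation=cv2.INTER_AREA)/255.
def casemask(d):
    h=cv2.cvtColor(d["img"],cv2.COLOR_RGB2HSV)
    return ((h[...,0]>85)&(h[...,0]<112)&(h[...,1]>25)&(h[...,1]<150)&(h[...,2]<190)).astype(np.uint8)
def padmask(d):
    h=cv2.cvtColor(d["img"],cv2.COLOR_RGB2HSV)
    m=((h[...,0]>10)&(h[...,0]<25)&(h[...,2]>150)).astype(np.uint8)
    return m
def comp(m,u,v,r=12):
    n,l,s,c=cv2.connectedComponentsWithStats(m)
    k=min((i for i in range(1,n) if s[i,4]>40),key=lambda i:np.hypot(*(c[i]-[u,v])))
    return (l==k).astype(float),s[k]
def fit(views,masks,L,W,z0,H,x,y,a0s,freeH=True):
    best=None
    for a0 in a0s:
        def cost(p):
            h=H+p[3]/10 if freeH else H
            c=0
            for d,m in zip(views,masks):
                q=hull(d,box(L,W,z0,z0+h,x+p[0],y+p[1],a0+p[2]*10)); c+=1-np.minimum(q,m).sum()/np.maximum(q,m).sum()
            return c
        n=4 if freeH else 3
        s=np.vstack([np.zeros(n),np.diag([.012,.012,.02,.06][:n])])
        r=minimize(cost,np.zeros(n),method="Nelder-Mead",options=dict(initial_simplex=s,maxfev=160,xatol=1e-4,fatol=1e-4))
        o=(r.fun/len(views),x+r.x[0],y+r.x[1],a0+r.x[2]*10,H+(r.x[3]/10 if freeH else 0))
        if best is None or o[0]<best[0]: best=o
    return best
E
python3 - <<'E'
from h import *
V=[capture("scene"),capture("side")]
ini={"longest":(.41,.124),"second":(.47,-.334),"third":(.46,.357),"shortest":(.41,-.106)}
M=[casemask(d) for d in V]
for n,(x,y) in ini.items():
    L,W,H=DIM[n]; ms=[];info=[]
    for d,m in zip(V,M):
        u=proj(d,[x,y,H/2])[0]; c,s=comp(m,*u); ms.append(c); info.append((u.round().tolist(),s.tolist()))
    print(n,info)
    A=[1.0,1.57,2.14]
    print(" both",np.round(fit(V,ms,L,W,0,H,x,y,A),3))
    for i in (0,1): print(" one",np.round(fit(V[i:i+1],ms[i:i+1],L,W,0,H,x,y,A,False),3))
for x,y in [(.655,.123),(.643,.04),(.63,-.053),(.622,-.137)]:
    ms=[];info=[]
    for d in V:
        u=proj(d,[x,y,.013])[0]; c,s=comp(padmask(d),*u); ms.append(c); info.append((u.round().tolist(),s.tolist()))
    print("pad",info)
    for i in (0,1): print(" one",np.round(fit(V[i:i+1],ms[i:i+1],.16,.058,.0125,.0005,x,y,[-.12],False),3))
ov=[]
for d,m in zip(V,M):
    o=d["img"][:,:,::-1].copy(); o[m>0]=(0,255,0); o[padmask(d)>0]=(255,0,255); ov.append(o)
cv2.imwrite("pics/ov.png",cv2.resize(np.hstack(ov),(800,300)))
E
```

```text
longest [([325.0, 207.0], [307, 190, 31, 37, 575]), ([214.0, 260.0], [184, 233, 64, 49, 1433])]
 both [0.223 0.421 0.11  3.259 0.024]
 one [0.306 0.407 0.113 3.368 0.038]
 one [0.251 0.421 0.114 3.181 0.038]
second [([196.0, 165.0], [177, 153, 30, 25, 365]), ([304.0, 160.0], [285, 145, 41, 25, 499])]
 both [ 0.267  0.476 -0.36   3.194  0.022]
 one [ 0.361  0.47  -0.353  0.258  0.034]
 one [ 0.333  0.482 -0.355 -0.067  0.034]
third [([392.0, 251.0], [382, 236, 18, 31, 379]), ([110.0, 323.0], [82, 301, 56, 42, 1209])]
 both [0.253 0.466 0.352 0.216 0.021]
 one [0.344 0.452 0.351 0.209 0.03 ]
 one [0.241 0.467 0.354 0.176 0.03 ]
shortest [([262.0, 182.0], [249, 174, 22, 15, 191]), ([276.0, 208.0], [263, 193, 28, 25, 356])]
 both [ 0.288  0.419 -0.123  2.854  0.013]
 one [ 0.431  0.411 -0.117  3.228  0.026]
 one [ 0.306  0.418 -0.118 -0.419  0.026]
pad [([280.0, 257.0], [253, 236, 55, 45, 1082]), ([145.0, 213.0], [149, 181, 52, 38, 871])]
 one [ 0.096  0.656  0.124 -0.09   0.   ]
 one [ 1.     0.655  0.123 -0.12   0.   ]
pad [([257.0, 241.0], [253, 236, 55, 45, 1082]), ([173.0, 199.0], [149, 181, 52, 38, 871])]
 one [ 0.094  0.656  0.125 -3.221  0.   ]
 one [ 0.038  0.645  0.037 -0.136  0.   ]
pad [([233.0, 225.0], [0, 0, 512, 384, 82693]), ([202.0, 184.0], [178, 168, 50, 34, 744])]
 one [ 0.99   0.63  -0.054 -0.095  0.   ]
 one [ 0.042  0.633 -0.054 -0.122  0.   ]
pad [([213.0, 213.0], [0, 0, 512, 384, 82693]), ([224.0, 171.0], [200, 156, 49, 32, 661])]
 one [ 0.991  0.621 -0.136 -0.131  0.   ]
 one [ 0.045  0.626 -0.138 -0.126  0.   ]
```

View pics/ov.png

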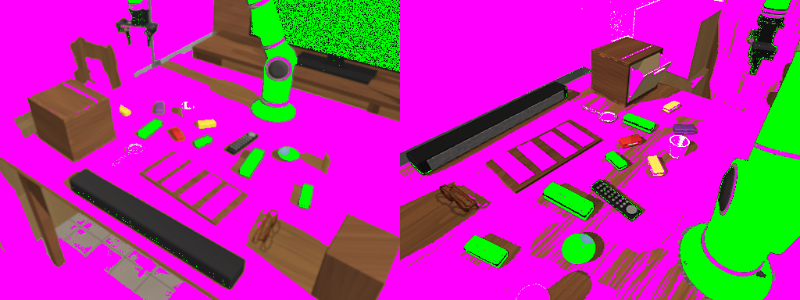

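The pads fit well, with yaw about -0.12. The cases' masks miss the dark sides, and the cases really lie along x. I refine the masks.

```bash
cat >> h.py <<'E'
def casemask(d):
    i=d["img"].astype(int); m=((i[...,2]>=i[...,0]-1)&(i.max(2)<190)).astype(np.uint8)
    return cv2.morphologyEx(m,cv2.MORPH_CLOSE,np.ones((3,3),np.uint8))
E
cat > fitc.py <<'E'
from h import *
import sys
V=[capture("scene"),capture("side")]
ini={"longest":(.41,.124),"second":(.47,-.334),"third":(.46,.357),"shortest":(.41,-.106)}
M=[casemask(d) for d in V]; O=[d["img"][:,:,::-1].copy() for d in V]
for n,(x,y) in ini.items():
    L,W,H=DIM[n]; ms=[];info=[]
    for d,m in zip(V,M):
        u=proj(d,[x,y,H/2])[0]; c,s=comp(m,*u); ms.append(c); info.append(s.tolist())
    A=[-.3,0.,.3]
    b=fit(V,ms,L,W,0,H,x,y,A)
    print(n,info,"both",np.round(b,3))
    for i in (0,1): print(" one",np.round(fit(V[i:i+1],ms[i:i+1],L,W,0,H,x,y,A,False),3))
    for d,o,m in zip(V,O,ms):
        o[cv2.dilate(m,None)>m]=(0,255,0)
        q=proj(d,box(L,W,0,b[4],*b[1:4])).astype(int)
        for s in (q[[0,1,3,2]],q[[4,5,7,6]]): cv2.polylines(o,[s.reshape(-1,1,2)],True,(0,0,255))
cv2.imwrite("pics/ov2.png",np.vstack([cv2.resize(O[0][130:280,150:420],(800,444))[:300],cv2.resize(O[1][130:355,70:340],(360,300))[:,:] if 0 else cv2.resize(O[1][135:350,70:340],(800,300))]))
E
python3 fitc.py
```

```text
longest [[306, 189, 32, 38, 633], [183, 233, 66, 49, 1598]] both [0.153 0.417 0.11  0.111 0.025]
 one [0.247 0.406 0.113 0.191 0.038]
 one [0.167 0.421 0.114 0.056 0.038]
second [[176, 152, 31, 26, 418], [285, 144, 41, 26, 591]] both [ 0.164  0.477 -0.359  0.057  0.023]
 one [ 0.279  0.468 -0.354  0.21   0.034]
 one [ 0.211  0.482 -0.353 -0.043  0.034]
third [[382, 235, 19, 32, 433], [82, 301, 57, 42, 1322]] both [0.18  0.464 0.353 0.221 0.022]
 one [0.253 0.453 0.351 0.225 0.03 ]
 one [0.172 0.467 0.354 0.182 0.03 ]
shortest [[248, 174, 24, 16, 229], [263, 193, 28, 25, 400]] both [ 0.212  0.416 -0.121 -0.248  0.016]
 one [ 0.331  0.406 -0.117 -0.027  0.026]
 one [ 0.224  0.417 -0.117 -0.42   0.026]
```

View pics/ov2.png

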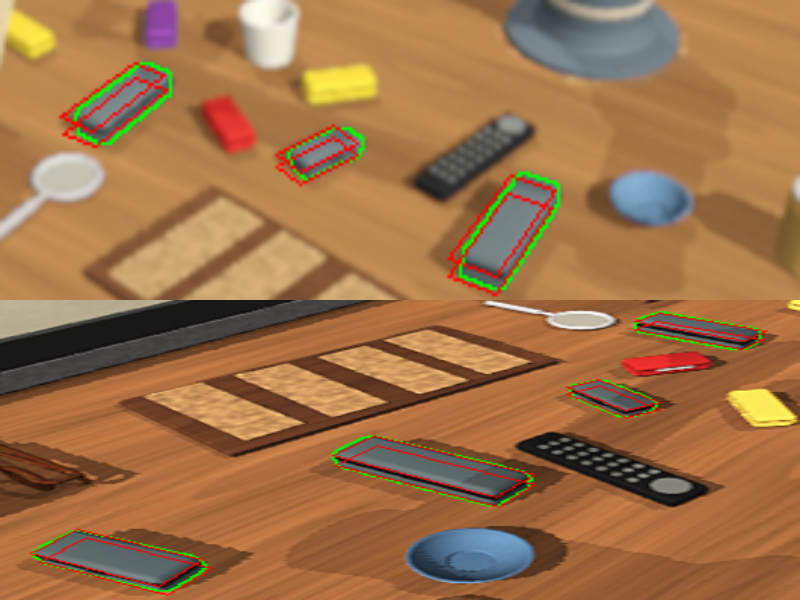

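```bash
python3 - <<'E'
from h import *
V=[capture("scene"),capture("side")]
O=[]
for d,r,S in zip(V,[(.406,.113,.191),(.421,.114,.056)],[8,6]):
    m,s=comp(casemask(d),*proj(d,[.41,.12,.02])[0])
    q=hull(d,box(.154,.05,0,.038,*r)); c=lambda a:[round(float((a*g).sum()/a.sum()),1) for g in np.meshgrid(range(512),range(384))]
    print(m.sum(),q.sum(),np.minimum(m,q).sum(),c(m),c(q))
    x,y,w,h=s[:4]-np.array([6,6,-14,-12]) ; o=d["img"][y:y+h,x:x+w,::-1].copy(); o[...,1][(m[y:y+h,x:x+w]==0)]//=2; o=cv2.resize(o,None,fx=S,fy=S,interpolation=0)
    P=((proj(d,box(.154,.05,0,.038,*r))-[x,y]+.5)*S).astype(int)
    for t,cl in((P[[0,1,3,2]],(0,0,255)),(P[[4,5,7,6]],(0,255,255))): cv2.polylines(o,[t.reshape(-1,1,2)],True,cl)
    O.append(o[:420])
w=max(o.shape[1] for o in O);h=max(o.shape[0] for o in O)
O=[cv2.copyMakeBorder(o,0,h-o.shape[0],0,0,0) for o in O]
I=np.hstack(O); I=cv2.resize(I,(800,int(I.shape[0]*800/I.shape[1]))); cv2.imwrite("pics/dbg.png",I)
E
```

```text
633.0 843.4039215686273 631.8117647058823 [321.6, 207.7] [322.3, 206.2]
1598.0 1925.5803921568627 1597.058823529412 [215.8, 256.6] [215.1, 255.8]
```

View pics/dbg.png

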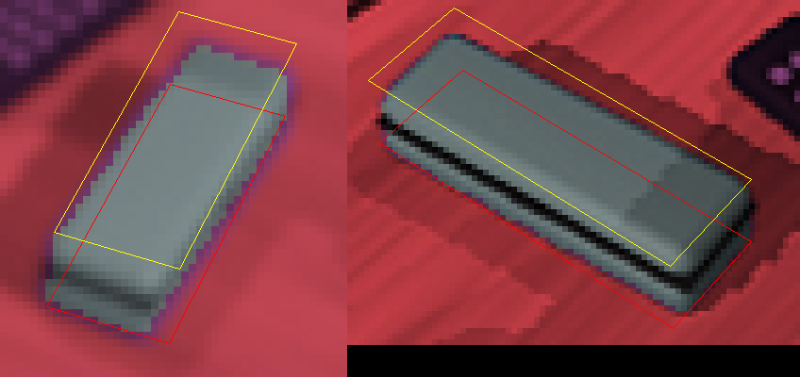

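The cases have bevelled tops, so I add a bevel to the model.

```bash
cat >> h.py <<'E'
def bev(L,W,z0,h,x,y,a,t):
    return np.vstack([box(L,W,z0,z0+max(h-t,.001),x,y,a),box(L-2*t,W-2*t,z0+h,z0+h,x,y,a)])
def fitb(views,masks,L,W,z0,H,x,y,a0s,fixH=False):
    best=None
    sc=np.array([.01,.01,.15,.006,.006])
    def un(p,a0):
        p=p*sc; return x+p[0],y+p[1],a0+p[2],(H if fixH else H+p[3]),np.clip(.008+p[4],0,.015)
    for a0 in a0s:
        def cost(p):
            X,Y,A,h,t=un(p,a0); c=0
            for d,m in zip(views,masks):
                q=hull(d,bev(L,W,z0,h,X,Y,A,t)); c+=1-np.minimum(q,m).sum()/np.maximum(q,m).sum()
            return c
        s=np.vstack([np.zeros(5),np.eye(5)])
        r=minimize(cost,np.zeros(5),method="Nelder-Mead",options=dict(initial_simplex=s,maxfev=250,xatol=1e-2,fatol=1e-4))
        o=(r.fun/len(views),)+un(r.x,a0)
        if best is None or o[0]<best[0]: best=o
    return best
E
cat > fitc.py <<'E'
from h import *
V=[capture("scene"),capture("side")]
ini={"longest":(.41,.114),"second":(.475,-.355),"third":(.46,.352),"shortest":(.412,-.12)}
M=[casemask(d) for d in V]
for n,(x,y) in ini.items():
    L,W,H=DIM[n]; ms=[comp(m,*proj(d,[x,y,H/2])[0])[0] for d,m in zip(V,M)]
    A=[-.2,.2]
    print(n,"both",np.round(fitb(V,ms,L,W,0,H,x,y,A),3))
    for i in (0,1): print(" one",np.round(fitb(V[i:i+1],ms[i:i+1],L,W,0,H,x,y,A,True),3))
E
python3 fitc.py
```

```text
longest both [0.149 0.42  0.111 0.117 0.037 0.013]
 one [0.146 0.406 0.111 0.171 0.038 0.015]
 one [0.039 0.423 0.11  0.11  0.038 0.015]
second both [ 0.153  0.477 -0.359  0.054  0.034  0.015]
 one [ 0.118  0.464 -0.359  0.089  0.034  0.015]
 one [ 0.064  0.482 -0.36   0.053  0.034  0.015]
third both [0.18  0.464 0.353 0.221 0.031 0.01 ]
 one [0.156 0.453 0.352 0.221 0.03  0.015]
 one [0.047 0.47  0.352 0.24  0.03  0.015]
shortest both [ 0.215  0.416 -0.121 -0.257  0.03   0.015]
 one [ 0.132  0.402 -0.122 -0.268  0.026  0.015]
 one [ 0.076  0.42  -0.123 -0.278  0.026  0.013]
```

```bash
cat >> h.py <<'E'
def plan(x,y,z,yaw):
    s=manip.get_state(); R0=R.from_rotvec(s["orientation"]); 
    d=R0.inv().apply(np.array([x,y,z])-s["tool_pos"])
    best=None
    for k in (0,np.pi,-np.pi):
        Rt=R.from_euler("z",yaw+k)*R.from_rotvec([np.pi,0,0]); v=(R0.inv()*Rt).as_rotvec()
        if best is None or np.linalg.norm(v)<np.linalg.norm(best): best=v
    n=max(np.linalg.norm(d)/.0625,np.linalg.norm(best)/.188)
    print("ROW",*np.round(d,4),*np.round(best,3),"n>=%.1f"%n,"j7 %.2f"%s["joint_pos"][6])
E
python3 - <<'E'
from h import *
d=capture("wrist"); s=manip.get_state(); R0=R.from_rotvec(s["orientation"]).inv()
print({k:d[k] for k in d if k!="img"}); print("cam in tool",R0.apply(d["position"]-s["tool_pos"]),(R0*R.from_rotvec(d["orientation"])).as_matrix().round(3))
plan(.44,-.36,.25,.05)
E
```

```text
{'vfov': 58.1212865757787, 'cx': 253.1760901026061, 'cy': 190.05785919007803, 'position': array([ 0.26345668, -0.62528162,  0.38462669]), 'orientation': array([-0.22724997,  0.17026919, -1.26886947])}
cam in tool [ 0.07105442 -0.00022287 -0.1370615 ] [[ 0.     0.965  0.262]
 [ 1.    -0.     0.001]
 [ 0.001  0.262 -0.965]]
ROW 0.3168 -0.203 -0.0024 0.0 -0.0 0.244 n>=6.0 j7 -0.08
```

Units first: shifts go in shares of 0.6 m and turns go in shares of 2 rad. So 0.355 m / 0.6 = 0.5917, -0.2 m / 0.6 = -0.3333, 0.244 rad / 2 = 0.122.

drive_effector --plan '[{"xyz": [0.5917,-0.3333,0.0333],"rotvec": [0,0,0.122],"aperture": 0.08},{"xyz": [0.5917,-0.3333,0.0333],"rotvec": [0,0,0.122],"aperture": 0.08},{"xyz": [0.5917,-0.3333,0.0333],"rotvec": [0,0,0.122],"aperture": 0.08},{"xyz": [0.5917,-0.3333,0.0333],"rotvec": [0,0,0.122],"aperture": 0.08},{"xyz": [0.5917,-0.3333,0.0333],"rotvec": [0,0,0.122],"aperture": 0.08},{"xyz": [0.5917,-0.3333,0.0333],"rotvec": [0,0,0.122],"aperture": 0.08},{"xyz": [0.5917,-0.3333,0.0333],"rotvec": [0,0,0.122],"aperture": 0.08},{"xyz": [0.5917,-0.3333,0.0333],"rotvec": [0,0,0.122],"aperture": 0.08},{"xyz": [0.5917,-0.3333,0.0333],"rotvec": [0,0,0.122],"aperture": 0.08}]'

```text
clock: 2.38
tool_pos: [0.4766, -0.3529, 0.2276]
orientation: [3.14, 0.076, -0.001]
wrist_force: [0.2, 0.5, -0.3]
grip_width: 0.0802
grasp_force: 0.0
```

```bash
cat > wf.py <<'E'
from h import *
import sys
# wrist fit: name x y yaw
n=sys.argv[1]; x,y,a=map(float,sys.argv[2:5]); L,W,H=DIM[n]
d=capture("wrist"); s=manip.get_state(); print(s["clock"],s["tool_pos"].round(4),"qv",abs(s["qvel"]).max().round(3))
m,st=comp(casemask(d),*proj(d,[x,y,H/2])[0]); print("area",m.sum(),"bbox",st[:4])
b=fitb([d],[m],L,W,0,H,x,y,[a],True); print("fixH",np.round(b,4)); print("freeH",np.round(fitb([d],[m],L,W,0,H,x,y,[a]),4))
o=d["img"][:,:,::-1].copy(); q=proj(d,bev(L,W,0,H,*b[1:4],b[5])).astype(int)
for i in (0,4,12): cv2.polylines(o,[q[[i,i+1,i+3,i+2]].reshape(-1,1,2)],True,(0,0,255) if i else (0,255,0))
cv2.imwrite(f"pics/w_{n}.png",o); np.savez(f"w_{n}.npz",m=m,**d)
E
python3 wf.py second .48 -.36 .05
```

```text
2.425 [ 0.4762 -0.3534  0.2276] qv 0.012
area 5476.0 bbox [228 106  46 126]
fixH [ 0.0436  0.4726 -0.3496  0.0464  0.034   0.015 ]
freeH [ 0.0396  0.4715 -0.3497  0.058   0.0238  0.0106]
```

View pics/w_second.png

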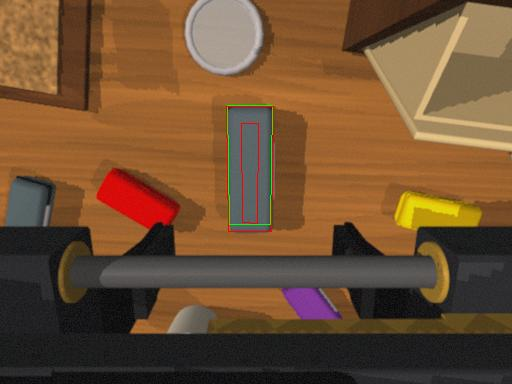

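The wrist view shows the second case upright in the picture at px (250,169), and the fit agrees with its outline. I go down closer and measure again from there, which also gives its height from two places.

To row units: 0.1 m / 0.6 = 0.1667, 0.05 m / 0.6 = 0.0833, -0.002 rad / 2 = -0.001.

drive_effector --plan '[{"xyz": [-0.0067,-0.0058,0.0833],"rotvec": [0,0,-0.001],"aperture": 0.075},{"xyz": [-0.0067,-0.0058,0.1667],"rotvec": [0,0,-0.001],"aperture": 0.075},{"xyz": [-0.0067,-0.0058,0.1667],"rotvec": [0,0,-0.001],"aperture": 0.075},{"xyz": [-0.0067,-0.0058,0.1667],"rotvec": [0,0,-0.001],"aperture": 0.075}]'

```text
clock: 2.92
tool_pos: [0.4737, -0.3502, 0.1293]
orientation: [3.139, 0.078, 0.003]
wrist_force: [0.7, 0.3, 0.4]
grip_width: 0.0753
grasp_force: 0.0
```

```bash
python3 wf.py second .4725 -.35 .05
python3 - <<'E'
from h import *
f=np.load("w_second.npz"); d={k:f[k] for k in f}
m=d["m"]; print("mask bottom/top/left/right",np.argwhere(m).min(0),np.argwhere(m).max(0))
plan(.4725,-.35,.035,.05)
E
```

```text
2.975 [ 0.4743 -0.3502  0.1299] qv 0.01
area 45.0 bbox [190 281  19   5]
fixH [ 1.      0.4725 -0.35    0.05    0.034   0.008 ]
freeH [ 1.      0.4725 -0.35    0.05    0.034   0.008 ]
mask bottom/top/left/right [281 190] [285 208]
ROW -0.0021 -0.0005 0.0949 0.003 -0.003 0.0 n>=1.5 j7 -1.03
```

View pics/w_second.png

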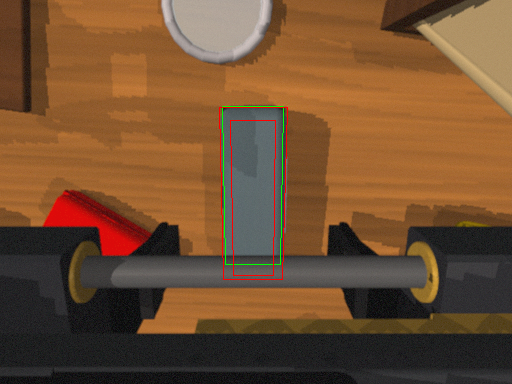

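The closer view (case at px (252,185)) confirms place and height: the box model lies on the edges from both heights. Now I grasp it and lift.

To row units: 0.097 m / 0.6 = 0.1617, -0.05 m / 0.6 = -0.0833.

drive_effector --plan '[{"xyz": [-0.0033,-0.0008,0.0833],"aperture": 0.075},{"xyz": [-0.0033,-0.0008,0.1617],"aperture": 0.075},{"xyz": [-0.0033,-0.0008,0.1617],"aperture": 0.075},{"xyz": [-0.0033,-0.0008,0.1617],"aperture": 0.03},{"xyz": [-0.0033,-0.0008,0.1617],"aperture": 0.03},{"xyz": [-0.0033,-0.0008,0.1617],"aperture": 0.03},{"xyz": [-0.0033,-0.0008,0.1617],"aperture": 0.03},{"xyz": [-0.0033,-0.0008,0.0667],"aperture": 0.03},{"xyz": [-0.0033,-0.0008,-0.0333],"aperture": 0.03},{"xyz": [-0.0033,-0.0008,-0.0833],"aperture": 0.03}]' --force 25

```text
clock: 4.22
tool_pos: [0.4723, -0.3487, 0.1812]
orientation: [3.138, 0.081, 0.006]
wrist_force: [-0.2, -0.0, -1.2]
grip_width: 0.0457
grasp_force: 25.0
```

```bash
python3 - <<'E'
from h import *
plan(.54,-.05,.2,-.12)
E
```

```text
ROW 0.0832 -0.2948 -0.0193 0.003 -0.004 0.172 n>=4.9 j7 -1.01
```

To row units: -0.295 m / 0.6 = -0.4917, 0.08 m / 0.6 = 0.1333, 0.172 rad / 2 = 0.086.

drive_effector --plan '[{"xyz": [0.1333,-0.4917,-0.0333],"rotvec": [0,0,0.086],"aperture": 0.03},{"xyz": [0.1333,-0.4917,-0.0333],"rotvec": [0,0,0.086],"aperture": 0.03},{"xyz": [0.1333,-0.4917,-0.0333],"rotvec": [0,0,0.086],"aperture": 0.03},{"xyz": [0.1333,-0.4917,-0.0333],"rotvec": [0,0,0.086],"aperture": 0.03},{"xyz": [0.1333,-0.4917,-0.0333],"rotvec": [0,0,0.086],"aperture": 0.03},{"xyz": [0.1333,-0.4917,-0.0333],"rotvec": [0,0,0.086],"aperture": 0.03},{"xyz": [0.1333,-0.4917,-0.0333],"rotvec": [0,0,0.086],"aperture": 0.03}]'

```text
clock: 5.1
tool_pos: [0.5354, -0.0499, 0.1974]
orientation: [3.135, -0.189, -0.001]
wrist_force: [-0.2, -1.0, -0.9]
grip_width: 0.0461
grasp_force: 25.0
```

```bash
cat > pw.py <<'E'
from h import *
d=capture("wrist"); s=manip.get_state(); print(s["clock"],s["tool_pos"].round(4))
cv2.imwrite("pics/pads_w.png",d["img"][:,:,::-1])
h=cv2.cvtColor(d["img"],cv2.COLOR_RGB2HSV)
for x,y in [(.656,.124),(.645,.037),(.633,-.054),(.626,-.138)]:
    u=proj(d,[x,y,.013])[0]; print((x,y),u.round(),h[int(min(383,max(0,u[1]))),int(min(511,max(0,u[0])))])
print([(np.round(r["centre"],3).tolist(),round(r["score"],2)) for r in nets.find_in("pad_a","wrist")])
np.savez("padw.npz",**d)
E
python3 pw.py
```

```text
5.15 [ 0.5353 -0.0509  0.1973]
(0.656, 0.124) [40. 63.] [ 15 153 195]
(0.645, 0.037) [140.  63.] [ 16 155 217]
(0.633, -0.054) [245.  65.] [ 17 145 230]
(0.626, -0.138) [341.  61.] [ 16 151 220]
[([0.642, 0.123, 0.011], 0.86), ([0.617, -0.135, 0.014], 0.84), ([0.632, 0.032, 0.014], 0.84), ([0.647, -0.051, 0.015], 0.68)]
```

View pics/pads_w.png

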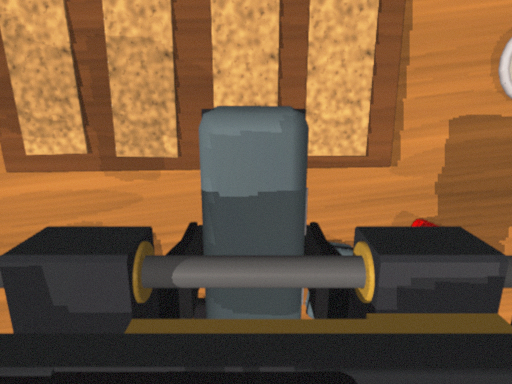

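The wrist view shows the four pads' near ends: corners at px (23,156)/(88,152), (117,159)/(178,157), hidden, and (306,158)/(368,155). I compute centres from these.

```bash
python3 - <<'E'
from h import *
f=np.load("padw.npz"); d={k:f[k] for k in f}
C=[((23,156),(88,152)),((117,159),(178,157)),((306,158),(368,155))]
mids=[]
for a,b in C:
    A,B=ray(d,*a,.013),ray(d,*b,.013); mids.append((A+B)/2); print(A[:2].round(3),B[:2].round(3),"w",np.linalg.norm(A-B).round(4),"yaw",np.arctan2(*(A-B)[1::-1]).round(3)-np.pi/2)
m=np.array(mids); v=m[0]-m[2]; yaw=np.arctan2(v[1],v[0])-np.pi/2; print("row yaw",yaw,"len",np.linalg.norm(v),np.linalg.norm(m[0]-m[1]))
for q in m: print("centre",(q[:2]+.08*np.array([np.cos(yaw),np.sin(yaw)])).round(4))
plan(.633,-.054,.1,-.12)
E
```

```text
[0.578 0.163] [0.574 0.101] w 0.0616 yaw -0.05879632679489655
[0.564 0.076] [0.559 0.019] w 0.0575 yaw -0.08679632679489657
[ 0.544 -0.101] [ 0.54  -0.159] w 0.0581 yaw -0.07079632679489656
row yaw -0.12907533893125178 len 0.26405725641935757 0.08604715387300427
centre [0.6553 0.1218]
centre [0.6412 0.0369]
centre [ 0.6213 -0.1401]
ROW 0.0974 -0.0093 0.0972 0.001 0.001 -0.003 n>=2.2 j7 -1.76
```

To row units: 0.13 m / 0.6 = 0.2167, 0.06 m / 0.6 = 0.1, 0.005 rad / 2 = 0.0025.

drive_effector --plan '[{"xyz": [0.0833,-0.0083,0.05],"rotvec": [0.0005,0.0005,0.0025],"aperture": 0.03},{"xyz": [0.1608,-0.0175,0.1],"rotvec": [0.0005,0.0005,0.0025],"aperture": 0.03},{"xyz": [0.1608,-0.0175,0.2],"rotvec": [0.0005,0.0005,0.0025],"aperture": 0.03},{"xyz": [0.1608,-0.0175,0.2167],"rotvec": [0.0005,0.0005,0.0025],"aperture": 0.03},{"xyz": [0.1608,-0.0175,0.2167],"rotvec": [0.0005,0.0005,0.0025],"aperture": 0.03}]'

```text
clock: 5.82
tool_pos: [0.6325, -0.0517, 0.0678]
orientation: [-3.135, 0.199, -0.0]
wrist_force: [-0.5, -1.3, -0.6]
grip_width: 0.0457
grasp_force: 25.0
```

```bash
python3 - <<'E'
from h import *
plan(.632,-.052,.048,-.128)
plan(.632,-.052,.17,-.128)
E
```

```text
ROW -0.0005 0.0004 0.0198 -0.0 -0.0 0.001 n>=0.3 j7 -1.81
ROW -0.0004 0.0003 -0.1022 -0.0 -0.0 0.001 n>=1.6 j7 -1.81
```

To row units: -0.13 m / 0.6 = -0.2167, 0.0205 m / 0.6 = 0.0342.

drive_effector --plan '[{"xyz": [0,0,0.025],"aperture": 0.03},{"xyz": [0,0,0.0342],"aperture": 0.03},{"xyz": [0,0,0.0342],"aperture": 0.07},{"xyz": [0,0,0.0342],"aperture": 0.07},{"xyz": [0,0,0.0342],"aperture": 0.07},{"xyz": [0,0,-0.05],"aperture": 0.07},{"xyz": [0,0,-0.15],"aperture": 0.07},{"xyz": [0,0,-0.2167],"aperture": 0.07},{"xyz": [0,0,-0.2167],"aperture": 0.07}]'

```text
clock: 6.95
tool_pos: [0.6352, -0.0506, 0.2022]
orientation: [-3.134, 0.197, -0.016]
wrist_force: [-0.1, 0.3, -0.5]
grip_width: 0.07
grasp_force: 0.0
```

```bash
python3 - <<'E'
from h import *
plan(.415,.114,.22,.1)
E
```

```text
ROW -0.2388 -0.1358 -0.0199 -0.001 -0.01 -0.225 n>=4.4 j7 -1.77
```

To row units: -0.22 m / 0.6 = -0.3667, -0.136 m / 0.6 = -0.2267, -0.225 rad / 2 = -0.1125.

drive_effector --plan '[{"xyz": [-0.3667,-0.2267,-0.0333],"rotvec": [0,-0.005,-0.1125],"aperture": 0.07},{"xyz": [-0.3667,-0.2267,-0.0333],"rotvec": [0,-0.005,-0.1125],"aperture": 0.07},{"xyz": [-0.3667,-0.2267,-0.0333],"rotvec": [0,-0.005,-0.1125],"aperture": 0.07},{"xyz": [-0.3667,-0.2267,-0.0333],"rotvec": [0,-0.005,-0.1125],"aperture": 0.07},{"xyz": [-0.3667,-0.2267,-0.0333],"rotvec": [0,-0.005,-0.1125],"aperture": 0.07},{"xyz": [-0.3667,-0.2267,-0.0333],"rotvec": [0,-0.005,-0.1125],"aperture": 0.07},{"xyz": [-0.3667,-0.2267,-0.0333],"rotvec": [0,-0.005,-0.1125],"aperture": 0.07}]'

```text
clock: 7.82
tool_pos: [0.4325, 0.1106, 0.2171]
orientation: [-3.137, -0.153, 0.014]
wrist_force: [0.3, -1.0, 1.0]
grip_width: 0.0698
grasp_force: 0.0
```

```bash
python3 wf.py longest .42 .114 .1;  python3 - <<'E'
from h import *
plan(.425,.118,.12,.1)
E
```

```text
7.875 [0.4324 0.1106 0.2171] qv 0.003
area 10154.0 bbox [194 107 217 159]
fixH [0.2822 0.4138 0.1158 0.1146 0.038  0.015 ]
freeH [0.2813 0.4138 0.1158 0.1121 0.0363 0.015 ]
ROW -0.0058 -0.0079 0.0971 -0.002 0.009 -0.003 n>=1.6 j7 -1.89
```

View pics/w_longest.png

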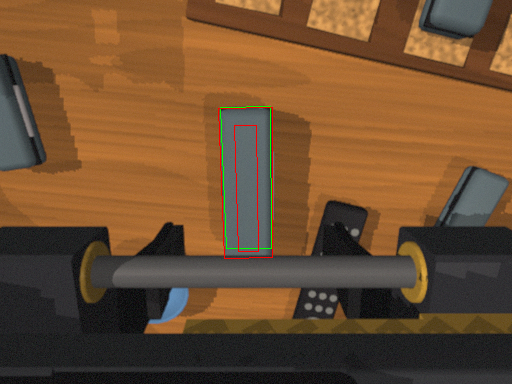

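The fit lies on the longest case (px 246,180). The remote is clear of the fingers. I descend and grasp.

To row units: 0.12 m / 0.6 = 0.2, 0.06 m / 0.6 = 0.1, -0.015 rad / 2 = -0.0075.

```bash
python3 - <<'E'
from h import *
plan(.42,.1165,.036,.114)
E
```

```text
ROW -0.0102 -0.0068 0.1812 -0.002 0.009 -0.017 n>=2.9 j7 -1.89
```

drive_effector --plan '[{"xyz": [-0.0175,-0.01,0.1],"rotvec": [-0.001,0.0045,-0.0075],"aperture": 0.07},{"xyz": [-0.0175,-0.01,0.2],"rotvec": [-0.001,0.0045,-0.0075],"aperture": 0.07},{"xyz": [-0.0175,-0.01,0.2],"rotvec": [-0.001,0.0045,-0.0075],"aperture": 0.07}]'

```text
clock: 8.25
tool_pos: [0.4167, 0.115, 0.0941]
orientation: [3.134, 0.178, -0.016]
wrist_force: [-0.9, 0.0, 0.3]
grip_width: 0.07
grasp_force: 0.0
```

```bash
python3 - <<'E'
from h import *
plan(.42,.1165,.036,.114)
E
```

```text
ROW 0.0041 -0.0012 0.058 0.002 0.01 -0.0 n>=0.9 j7 -2.01
```

To row units: 0.058 m / 0.6 = 0.0967, 0.003 m / 0.6 = 0.005.

drive_effector --plan '[{"xyz": [0.005,-0.0017,0.0967],"aperture": 0.07},{"xyz": [0.005,-0.0017,0.0967],"aperture": 0.07},{"xyz": [0.005,-0.0017,0.0967],"aperture": 0.03},{"xyz": [0.005,-0.0017,0.0967],"aperture": 0.03},{"xyz": [0.005,-0.0017,0.0967],"aperture": 0.03},{"xyz": [0.005,-0.0017,0.0967],"aperture": 0.03}]' --force 25

```text
clock: 9.0
tool_pos: [0.4236, 0.118, 0.0417]
orientation: [3.136, 0.18, 0.007]
wrist_force: [-1.4, -1.8, 10.7]
grip_width: 0.0499
grasp_force: 25.0
```

drive_effector --plan '[{"xyz": [0,0,-0.1],"aperture": 0.03},{"xyz": [0,0,-0.2],"aperture": 0.03},{"xyz": [0,0,-0.25],"aperture": 0.03},{"xyz": [0,0,-0.25],"aperture": 0.03}]'

```text
clock: 9.5
tool_pos: [0.4235, 0.1185, 0.1926]
orientation: [-3.136, -0.18, -0.012]
wrist_force: [1.0, -0.2, -2.3]
grip_width: 0.0497
grasp_force: 25.0
```

```bash
python3 - <<'E'
from h import *
plan(.56,-.1,.2,-.128)
plan(.629,-.139,.12,-.128)
E
```

```text
ROW 0.1107 0.2327 -0.0066 -0.001 -0.008 0.242 n>=4.1 j7 -1.92
ROW 0.1741 0.2793 0.0739 -0.001 -0.008 0.242 n>=5.4 j7 -1.92
```

To row units: 0.281 m / 0.6 = 0.4683, 0.178 m / 0.6 = 0.2967, 0.242 rad / 2 = 0.121.

drive_effector --plan '[{"xyz": [0.2967,0.4683,0],"rotvec": [-0.0005,-0.004,0.121],"aperture": 0.03},{"xyz": [0.2967,0.4683,0],"rotvec": [-0.0005,-0.004,0.121],"aperture": 0.03},{"xyz": [0.2967,0.4683,0],"rotvec": [-0.0005,-0.004,0.121],"aperture": 0.03},{"xyz": [0.2967,0.4683,0],"rotvec": [-0.0005,-0.004,0.121],"aperture": 0.03},{"xyz": [0.2967,0.4683,0.0333],"rotvec": [-0.0005,-0.004,0.121],"aperture": 0.03},{"xyz": [0.2967,0.4683,0.1333],"rotvec": [-0.0005,-0.004,0.121],"aperture": 0.03},{"xyz": [0.2967,0.4683,0.15],"rotvec": [-0.0005,-0.004,0.121],"aperture": 0.03},{"xyz": [0.2967,0.4683,0.15],"rotvec": [-0.0005,-0.004,0.121],"aperture": 0.03},{"xyz": [0.2967,0.4683,0.15],"rotvec": [-0.0005,-0.004,0.121],"aperture": 0.03}]'

```text
clock: 10.62
tool_pos: [0.632, -0.1391, 0.1015]
orientation: [3.134, -0.196, -0.008]
wrist_force: [0.4, 0.6, -1.0]
grip_width: 0.05
grasp_force: 25.0
```

```bash
python3 - <<'E'
from h import *
plan(.6327,-.140,.062,-.128)
d=capture("wrist"); cv2.imwrite("pics/hold_l.png",d["img"][:,:,::-1])
E
```

```text
ROW 0.001 0.0007 0.0395 0.001 0.005 0.003 n>=0.6 j7 -1.67
```

View pics/hold_l.png

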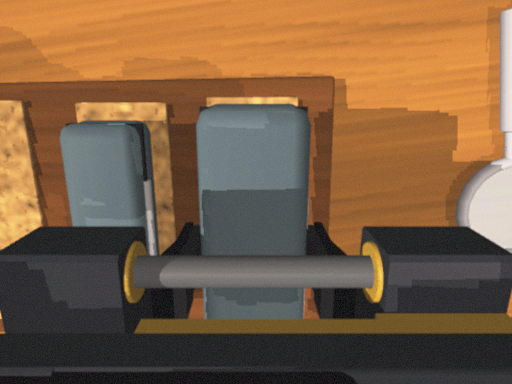

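The second case (px 105,175) lies well on its pad, and the held one is lined up over the end pad by the magnifier. I lower it.

To row units: 0.0455 m / 0.6 = 0.0758, 0.043 m / 0.6 = 0.0717, 0.005 rad / 2 = 0.0025.

drive_effector --plan '[{"xyz": [0.0017,0.0008,0.05],"rotvec": [0,0.0025,0.001],"aperture": 0.03},{"xyz": [0.0017,0.0008,0.0717],"rotvec": [0,0.0025,0.001],"aperture": 0.03},{"xyz": [0.0017,0.0008,0.0758],"rotvec": [0,0.0025,0.001],"aperture": 0.03},{"xyz": [0.0017,0.0008,0.0758],"rotvec": [0,0.0025,0.001],"aperture": 0.03}]'

```text
clock: 11.18
tool_pos: [0.6326, -0.1411, 0.0553]
orientation: [3.133, -0.202, -0.001]
wrist_force: [0.4, -0.7, -1.6]
grip_width: 0.0499
grasp_force: 25.0
```

To row units: 0.0025 m / 0.6 = 0.0042.

drive_effector --plan '[{"xyz": [0,0,0.0042],"aperture": 0.03},{"xyz": [0,0,0.0042],"aperture": 0.03}]'

```text
clock: 11.42
tool_pos: [0.6329, -0.1414, 0.0548]
orientation: [3.133, -0.203, 0.0]
wrist_force: [-5.3, 0.2, 13.0]
grip_width: 0.05
grasp_force: 25.0
```

drive_effector --plan '[{"xyz": [0,0,0.0042],"aperture": 0.03},{"xyz": [0,0,0.0042],"aperture": 0.03}]'

```text
clock: 11.68
tool_pos: [0.633, -0.1414, 0.0547]
orientation: [3.132, -0.203, 0.0]
wrist_force: [-10.4, 1.1, 25.4]
grip_width: 0.05
grasp_force: 25.0
```

To row units: -0.15 m / 0.6 = -0.25, -0.12 m / 0.6 = -0.2.

drive_effector --plan '[{"xyz": [0,0,-0.005],"aperture": 0.03},{"xyz": [0,0,-0.005],"aperture": 0.07},{"xyz": [0,0,-0.005],"aperture": 0.07},{"xyz": [0,0,-0.005],"aperture": 0.07},{"xyz": [0,0,-0.1],"aperture": 0.07},{"xyz": [0,0,-0.2],"aperture": 0.07},{"xyz": [0,0,-0.25],"aperture": 0.07},{"xyz": [0,0,-0.25],"aperture": 0.07}]'

```text
clock: 12.68
tool_pos: [0.6339, -0.1413, 0.202]
orientation: [3.133, -0.203, 0.005]
wrist_force: [-0.8, -0.8, -0.3]
grip_width: 0.0702
grasp_force: 0.0
```

```bash
python3 - <<'E'
from h import *
plan(.455,.355,.22,.22)
E
```

```text
ROW -0.2413 -0.469 -0.0199 0.003 -0.003 -0.349 n>=8.4 j7 -1.64
```

To row units: -0.469 m / 0.6 = -0.7817, -0.241 m / 0.6 = -0.4017, -0.349 rad / 2 = -0.1745.

drive_effector --plan '[{"xyz": [-0.4017,-0.7817,-0.0333],"rotvec": [0.0015,-0.0015,-0.1745],"aperture": 0.065},{"xyz": [-0.4017,-0.7817,-0.0333],"rotvec": [0.0015,-0.0015,-0.1745],"aperture": 0.065},{"xyz": [-0.4017,-0.7817,-0.0333],"rotvec": [0.0015,-0.0015,-0.1745],"aperture": 0.065},{"xyz": [-0.4017,-0.7817,-0.0333],"rotvec": [0.0015,-0.0015,-0.1745],"aperture": 0.065},{"xyz": [-0.4017,-0.7817,-0.0333],"rotvec": [0.0015,-0.0015,-0.1745],"aperture": 0.065},{"xyz": [-0.4017,-0.7817,-0.0333],"rotvec": [0.0015,-0.0015,-0.1745],"aperture": 0.065},{"xyz": [-0.4017,-0.7817,-0.0333],"rotvec": [0.0015,-0.0015,-0.1745],"aperture": 0.065},{"xyz": [-0.4017,-0.7817,-0.0333],"rotvec": [0.0015,-0.0015,-0.1745],"aperture": 0.065},{"xyz": [-0.4017,-0.7817,-0.0333],"rotvec": [0.0015,-0.0015,-0.1745],"aperture": 0.065},{"xyz": [-0.4017,-0.7817,-0.0333],"rotvec": [0.0015,-0.0015,-0.1745],"aperture": 0.065}]'

```text
clock: 13.92
tool_pos: [0.4514, 0.3571, 0.2171]
orientation: [-3.12, -0.353, 0.014]
wrist_force: [0.2, -0.7, 0.3]
grip_width: 0.0647
grasp_force: 0.0
```

```bash
python3 wf.py third .462 .354 .22; python3 - <<'E'
from h import *
plan(.46,.35,.12,.22)
E
```

```text
13.975 [0.4528 0.3548 0.217 ] qv 0.037
area 4335.0 bbox [238 105  43 107]
fixH [0.048  0.4604 0.3541 0.243  0.03   0.015 ]
freeH [0.0402 0.46   0.3537 0.2464 0.0257 0.015 ]
ROW 0.0068 0.0064 0.097 -0.001 0.008 0.002 n>=1.6 j7 -2.26
```

View pics/w_third.png

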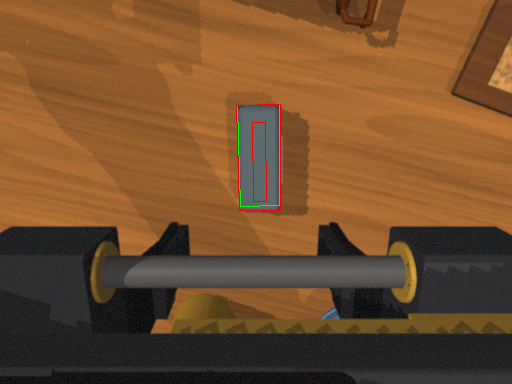

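```bash
python3 - <<'E'
from h import *
d=capture("scene")
print("base front",ray(d,426,222,0).round(3),"top centre z.08/.1",ray(d,428,196,.08).round(3),ray(d,428,196,.1).round(3))
s=capture("side"); print("side top",ray(s,169,377,.08).round(3),ray(s,169,377,.1).round(3))
plan(.4604,.3541,.036,.243)
E
```

```text
base front [0.273 0.387 0.   ] top centre z.08/.1 [0.259 0.369 0.08 ] [0.286 0.374 0.1  ]
side top [0.27  0.363 0.08 ] [0.261 0.366 0.1  ]
ROW 0.0076 0.0003 0.1814 -0.0 0.007 -0.026 n>=2.9 j7 -2.26
```

The third case is at px (259,157) with a good fit. The can at (0.27,0.37) is far enough away. I grasp it.

Units first: shifts go in shares of 0.6 m and turns go in shares of 2 rad. So 0.14 m / 0.6 = 0.2333, 0.12 m / 0.6 = 0.2, -0.026 rad / 2 = -0.013.

drive_effector --plan '[{"xyz": [0.0127,0,0.1],"rotvec": [0,0.0035,-0.013],"aperture": 0.065},{"xyz": [0.0127,0,0.2],"rotvec": [0,0.0035,-0.013],"aperture": 0.065},{"xyz": [0.0127,0,0.2333],"rotvec": [0,0.0035,-0.013],"aperture": 0.065},{"xyz": [0.0127,0,0.2333],"rotvec": [0,0.0035,-0.013],"aperture": 0.065}]'

```text
clock: 14.58
tool_pos: [0.4605, 0.3557, 0.0781]
orientation: [-3.117, -0.383, 0.0]
wrist_force: [0.8, -0.4, 0.2]
grip_width: 0.0654
grasp_force: 0.0
```

```bash
python3 - <<'E'
from h import *
plan(.4604,.3541,.033,.243)
E
```

```text
ROW -0.0005 0.0016 0.0451 -0.001 0.0 0.001 n>=0.7 j7 -2.33
```

To row units: 0.045 m / 0.6 = 0.075, 0.03 m / 0.6 = 0.05.

drive_effector --plan '[{"xyz": [0,0.0025,0.05],"aperture": 0.065},{"xyz": [0,0.0025,0.075],"aperture": 0.065},{"xyz": [0,0.0025,0.075],"aperture": 0.065},{"xyz": [0,0.0025,0.075],"aperture": 0.03},{"xyz": [0,0.0025,0.075],"aperture": 0.03},{"xyz": [0,0.0025,0.075],"aperture": 0.03},{"xyz": [0,0.0025,0.075],"aperture": 0.03}]' --force 25

```text
clock: 15.45
tool_pos: [0.4611, 0.3554, 0.0344]
orientation: [-3.116, -0.385, -0.003]
wrist_force: [-0.3, -1.8, 4.4]
grip_width: 0.0418
grasp_force: 25.0
```

drive_effector --plan '[{"xyz": [0,0,-0.1],"aperture": 0.03},{"xyz": [0,0,-0.2],"aperture": 0.03},{"xyz": [0,0,-0.25],"aperture": 0.03},{"xyz": [0,0,-0.25],"aperture": 0.03}]'

```text
clock: 15.95
tool_pos: [0.4615, 0.3563, 0.1862]
orientation: [-3.112, -0.384, -0.01]
wrist_force: [-0.2, -0.1, -0.7]
grip_width: 0.0418
grasp_force: 25.0
```

```bash
python3 - <<'E'
from h import *
plan(.643,.037,.1,-.128)
E
```

```text
ROW 0.0978 0.3543 0.0852 -0.006 -0.006 0.374 n>=6.0 j7 -2.26
```

To row units: 0.354 m / 0.6 = 0.59, 0.11 m / 0.6 = 0.1833, 0.374 rad / 2 = 0.187.

drive_effector --plan '[{"xyz": [0.1633,0.59,0],"rotvec": [-0.003,-0.003,0.187],"aperture": 0.03},{"xyz": [0.1633,0.59,0],"rotvec": [-0.003,-0.003,0.187],"aperture": 0.03},{"xyz": [0.1633,0.59,0],"rotvec": [-0.003,-0.003,0.187],"aperture": 0.03},{"xyz": [0.1633,0.59,0],"rotvec": [-0.003,-0.003,0.187],"aperture": 0.03},{"xyz": [0.1633,0.59,0],"rotvec": [-0.003,-0.003,0.187],"aperture": 0.03},{"xyz": [0.1633,0.59,0],"rotvec": [-0.003,-0.003,0.187],"aperture": 0.03},{"xyz": [0.1633,0.59,0.1],"rotvec": [-0.003,-0.003,0.187],"aperture": 0.03},{"xyz": [0.1633,0.59,0.1833],"rotvec": [-0.003,-0.003,0.187],"aperture": 0.03},{"xyz": [0.1633,0.59,0.1833],"rotvec": [-0.003,-0.003,0.187],"aperture": 0.03},{"xyz": [0.1633,0.59,0.1833],"rotvec": [-0.003,-0.003,0.187],"aperture": 0.03}]'

```text
clock: 17.2
tool_pos: [0.6424, 0.0365, 0.0737]
orientation: [3.132, -0.2, -0.005]
wrist_force: [-0.3, 0.1, -0.1]
grip_width: 0.0416
grasp_force: 25.0
```

```bash
python3 - <<'E'
from h import *
plan(.643,.037,.049,-.128)
E
```

```text
ROW 0.0006 -0.0007 0.0247 0.004 0.003 0.0 n>=0.4 j7 -2.00
```

To row units: 0.0265 m / 0.6 = 0.0442, 0.024 m / 0.6 = 0.04, 0.004 rad / 2 = 0.002.

drive_effector --plan '[{"xyz": [0,-0.0008,0.025],"rotvec": [0.002,0.0015,0],"aperture": 0.03},{"xyz": [0,-0.0008,0.04],"rotvec": [0.002,0.0015,0],"aperture": 0.03},{"xyz": [0,-0.0008,0.0442],"rotvec": [0.002,0.0015,0],"aperture": 0.03},{"xyz": [0,-0.0008,0.0442],"rotvec": [0.002,0.0015,0],"aperture": 0.03}]'

```text
clock: 17.7
tool_pos: [0.6415, 0.0363, 0.0474]
orientation: [3.135, -0.201, -0.002]
wrist_force: [-2.4, -0.1, 4.1]
grip_width: 0.0421
grasp_force: 25.0
```

Contact. I release, go up, and plan to the shortest.

To row units: -0.16 m / 0.6 = -0.2667, -0.12 m / 0.6 = -0.2.

drive_effector --plan '[{"aperture": 0.065},{"aperture": 0.065},{"aperture": 0.065},{"xyz": [0,0,-0.1],"aperture": 0.065},{"xyz": [0,0,-0.2],"aperture": 0.065},{"xyz": [0,0,-0.2667],"aperture": 0.065},{"xyz": [0,0,-0.2667],"aperture": 0.065}]'

```text
clock: 18.58
tool_pos: [0.6442, 0.0368, 0.2109]
orientation: [-3.134, 0.201, -0.011]
wrist_force: [0.1, -0.6, -1.0]
grip_width: 0.065
grasp_force: 0.0
```

```bash
python3 - <<'E'
from h import *
plan(.425,-.117,.22,-.27)
E
```

```text
ROW -0.1977 0.1806 -0.0108 -0.002 -0.007 0.142 n>=4.3 j7 -1.95
```

To row units: -0.198 m / 0.6 = -0.33, 0.181 m / 0.6 = 0.3017, 0.142 rad / 2 = 0.071.

drive_effector --plan '[{"xyz": [-0.33,0.3017,-0.0167],"rotvec": [-0.001,-0.0035,0.071],"aperture": 0.06},{"xyz": [-0.33,0.3017,-0.0167],"rotvec": [-0.001,-0.0035,0.071],"aperture": 0.06},{"xyz": [-0.33,0.3017,-0.0167],"rotvec": [-0.001,-0.0035,0.071],"aperture": 0.06},{"xyz": [-0.33,0.3017,-0.0167],"rotvec": [-0.001,-0.0035,0.071],"aperture": 0.06},{"xyz": [-0.33,0.3017,-0.0167],"rotvec": [-0.001,-0.0035,0.071],"aperture": 0.06},{"xyz": [-0.33,0.3017,-0.0167],"rotvec": [-0.001,-0.0035,0.071],"aperture": 0.06},{"xyz": [-0.33,0.3017,-0.0167],"rotvec": [-0.001,-0.0035,0.071],"aperture": 0.06}]'

```text
clock: 19.45
tool_pos: [0.4239, -0.1168, 0.2167]
orientation: [3.113, -0.42, -0.012]
wrist_force: [-0.2, -0.2, -0.3]
grip_width: 0.0601
grasp_force: 0.0
```

```bash
python3 wf.py shortest .413 -.12 -.27; python3 - <<'E'
from h import *
plan(.413,-.117,.12,-.27)
E
```

```text
19.5 [ 0.4239 -0.1166  0.2166] qv 0.004
area 2846.0 bbox [236 139  37  80]
fixH [ 0.0483  0.4107 -0.1141 -0.2529  0.026   0.015 ]
freeH [ 0.0386  0.4096 -0.1138 -0.2535  0.0206  0.0148]
ROW -0.0097 0.0031 0.0967 0.002 0.008 0.002 n>=1.6 j7 -1.71
```

View pics/w_shortest.png

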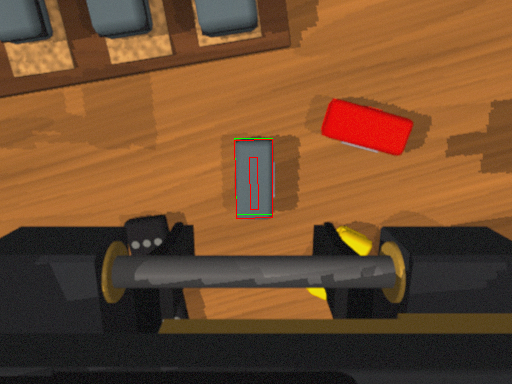

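The shortest case is at px (254,177), well fitted, with the red one clear of the jaws. I grasp it 4 mm beyond its centre.

To row units: 0.137 m / 0.6 = 0.2283, 0.12 m / 0.6 = 0.2, -0.015 rad / 2 = -0.0075.

```bash
python3 - <<'E'
from h import *
plan(.415,-.1152,.08,-.253)
E
```

```text
ROW -0.0079 0.0007 0.1367 0.002 0.008 -0.015 n>=2.2 j7 -1.71
```

drive_effector --plan '[{"xyz": [-0.0133,0.0017,0.1],"rotvec": [0,0.004,-0.0075],"aperture": 0.06},{"xyz": [-0.0133,0.0017,0.2],"rotvec": [0,0.004,-0.0075],"aperture": 0.06},{"xyz": [-0.0133,0.0017,0.2283],"rotvec": [0,0.004,-0.0075],"aperture": 0.06},{"xyz": [-0.0133,0.0017,0.2283],"rotvec": [0,0.004,-0.0075],"aperture": 0.06}]'

```text
clock: 20.0
tool_pos: [0.4134, -0.1154, 0.0783]
orientation: [3.115, -0.396, -0.006]
wrist_force: [0.7, 0.5, -0.4]
grip_width: 0.06
grasp_force: 0.0
```

```bash
python3 - <<'E'
from h import *
plan(.415,-.1152,.032,-.253)
E
```

```text
ROW 0.0017 -0.0007 0.0463 0.002 0.004 0.0 n>=0.7 j7 -1.78
```

To row units: 0.046 m / 0.6 = 0.0767, 0.03 m / 0.6 = 0.05.

drive_effector --plan '[{"xyz": [0.0017,0,0.05],"aperture": 0.06},{"xyz": [0.0017,0,0.0767],"aperture": 0.06},{"xyz": [0.0017,0,0.0767],"aperture": 0.06},{"xyz": [0.0017,0,0.0767],"aperture": 0.03},{"xyz": [0.0017,0,0.0767],"aperture": 0.03},{"xyz": [0.0017,0,0.0767],"aperture": 0.03},{"xyz": [0.0017,0,0.0767],"aperture": 0.03}]' --force 25

```text
clock: 20.88
tool_pos: [0.4148, -0.1172, 0.0345]
orientation: [3.113, -0.4, 0.002]
wrist_force: [-0.9, 0.0, 6.8]
grip_width: 0.0374
grasp_force: 25.0
```

drive_effector --plan '[{"xyz": [0,0,-0.1],"aperture": 0.03},{"xyz": [0,0,-0.2],"aperture": 0.03},{"xyz": [0,0,-0.25],"aperture": 0.03},{"xyz": [0,0,-0.25],"aperture": 0.03}]'

```text
clock: 21.38
tool_pos: [0.4157, -0.1172, 0.186]
orientation: [3.112, -0.4, 0.008]
wrist_force: [0.2, 0.7, -0.0]
grip_width: 0.0381
grasp_force: 25.0
```

```bash
python3 - <<'E'
from h import *
plan(.659,.1225,.08,-.128)
E
```

```text
ROW 0.1742 -0.2938 0.1062 0.003 -0.006 -0.128 n>=5.7 j7 -1.71
```

To row units: -0.294 m / 0.6 = -0.49, 0.174 m / 0.6 = 0.29, -0.128 rad / 2 = -0.064.

drive_effector --plan '[{"xyz": [0.29,-0.49,0],"rotvec": [0.0015,-0.003,-0.064],"aperture": 0.03},{"xyz": [0.29,-0.49,0],"rotvec": [0.0015,-0.003,-0.064],"aperture": 0.03},{"xyz": [0.29,-0.49,0],"rotvec": [0.0015,-0.003,-0.064],"aperture": 0.03},{"xyz": [0.29,-0.49,0],"rotvec": [0.0015,-0.003,-0.064],"aperture": 0.03},{"xyz": [0.29,-0.49,0],"rotvec": [0.0015,-0.003,-0.064],"aperture": 0.03},{"xyz": [0.29,-0.49,0],"rotvec": [0.0015,-0.003,-0.064],"aperture": 0.03},{"xyz": [0.29,-0.49,0.0833],"rotvec": [0.0015,-0.003,-0.064],"aperture": 0.03},{"xyz": [0.29,-0.49,0.18],"rotvec": [0.0015,-0.003,-0.064],"aperture": 0.03},{"xyz": [0.29,-0.49,0.18],"rotvec": [0.0015,-0.003,-0.064],"aperture": 0.03},{"xyz": [0.29,-0.49,0.18],"rotvec": [0.0015,-0.003,-0.064],"aperture": 0.03}]'

```text
clock: 22.62
tool_pos: [0.6575, 0.1239, 0.0758]
orientation: [-3.133, 0.2, 0.008]
wrist_force: [0.5, -0.3, 0.4]
grip_width: 0.0376
grasp_force: 25.0
```

```bash
python3 - <<'E'
from h import *
plan(.659,.1225,.0485,-.128)
E
```

```text
ROW 0.0018 0.0012 0.0273 -0.001 0.005 0.001 n>=0.4 j7 -2.14
```

To row units: 0.0285 m / 0.6 = 0.0475, 0.025 m / 0.6 = 0.0417, 0.005 rad / 2 = 0.0025.

drive_effector --plan '[{"xyz": [0.0025,0.0017,0.025],"rotvec": [0,0.0025,0],"aperture": 0.03},{"xyz": [0.0025,0.0017,0.0417],"rotvec": [0,0.0025,0],"aperture": 0.03},{"xyz": [0.0025,0.0017,0.0475],"rotvec": [0,0.0025,0],"aperture": 0.03},{"xyz": [0.0025,0.0017,0.0475],"rotvec": [0,0.0025,0],"aperture": 0.03}]'

```text
clock: 23.12
tool_pos: [0.6579, 0.1222, 0.0476]
orientation: [-3.135, 0.2, 0.002]
wrist_force: [-2.6, -1.5, 4.7]
grip_width: 0.0378
grasp_force: 25.0
```

Contact. I release, rise and back off to look.

To row units: -0.18 m / 0.6 = -0.3, -0.16 m / 0.6 = -0.2667.

drive_effector --plan '[{"aperture": 0.06},{"aperture": 0.06},{"aperture": 0.06},{"xyz": [0,0,-0.1],"aperture": 0.06},{"xyz": [0,0,-0.2],"aperture": 0.06},{"xyz": [-0.0833,0.0833,-0.2667],"aperture": 0.06},{"xyz": [-0.1667,0.1667,-0.3],"aperture": 0.06},{"xyz": [-0.25,0.2,-0.3],"aperture": 0.06},{"xyz": [-0.2667,0.2,-0.3],"aperture": 0.06},{"xyz": [-0.2667,0.2,-0.3],"aperture": 0.06}]'

```text
clock: 24.38
tool_pos: [0.4829, 0.0227, 0.2272]
orientation: [3.135, -0.201, -0.001]
wrist_force: [1.8, 0.4, -0.5]
grip_width: 0.0601
grasp_force: 0.0
```

```bash
python3 - <<'E'
from h import *
d=capture("wrist"); w=d; s=capture("side"); sc=capture("scene")
P=[(.655,.123),(.643,.037),(.632,-.052),(.623,-.139)]; N=["shortest","third","second","longest"]
O=[]
for v in (s,w):
    o=v["img"][:,:,::-1].copy()
    for (x,y),n in zip(P,N):
        L,W,H=DIM[n]
        q=proj(v,box(.16,.058,.013,.013,x,y,-.128)).astype(int); cv2.polylines(o,[q[[0,1,3,2]].reshape(-1,1,2)],True,(255,0,255))
        q=proj(v,box(L,W,.013,.013,x,y,-.128)).astype(int); cv2.polylines(o,[q[[0,1,3,2]].reshape(-1,1,2)],True,(0,255,0))
        m,st=comp(casemask(v),*proj(v,[x,y,.013+H/2])[0])
        if v is s: print(n,m.sum(),np.round(fitb([v],[m],L,W,.013,H,x,y,[-.128],True),3))
    O.append(o)
cv2.imwrite("pics/end.png",np.vstack([cv2.resize(O[0][130:270,80:290],None,fx=3.8,fy=2.2)[:,:798],cv2.resize(O[1][:150],(798,280))]))
for c in("side","scene"):
  for n in ("magnifier","glasses"): print(c,n,[np.round(r["centre"],3).tolist() for r in nets.find_in(n,c)][:1])
E
```

```text
shortest 404.0 [ 0.085  0.666  0.117 -0.157  0.026  0.015]
third 547.0 [ 0.071  0.652  0.03  -0.16   0.03   0.014]
second 678.0 [ 0.062  0.645 -0.059 -0.136  0.034  0.014]
longest 678.0 [ 1.     0.623 -0.139 -0.128  0.038  0.008]
side magnifier [[0.611, -0.314, 0.008]]
side glasses [[0.655, 0.312, 0.024]]
scene magnifier [[0.615, -0.312, 0.007]]
scene glasses [[0.676, 0.311, 0.026]]
```

View pics/end.png

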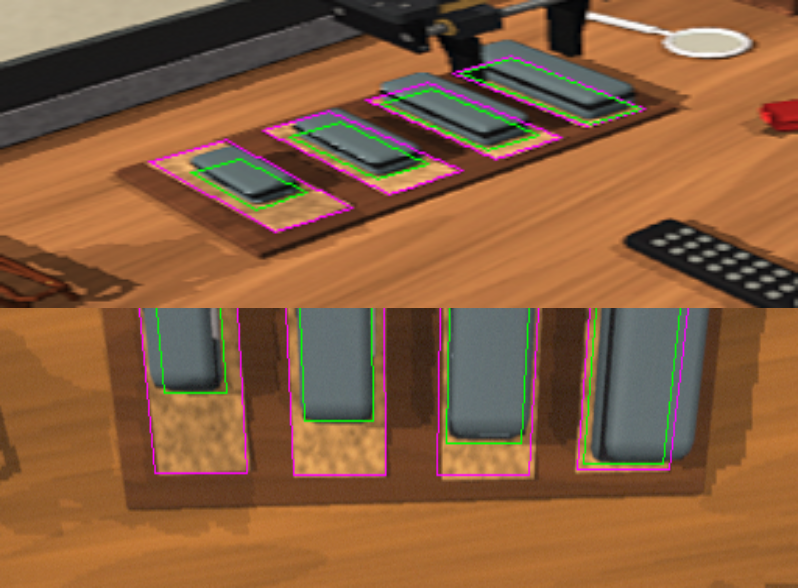

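The row reads in the right order. The end view shows the shortest, third and second near their outlines, while the longest sits perhaps 6 mm toward the magnifier (its lower left edge at px 592 against 583 expected). I check it from above it.

To row units: 0.14 m / 0.6 = 0.2333, 0.13 m / 0.6 = 0.2167.

drive_effector --plan '[{"xyz": [0.1,0.0833,-0.1],"aperture": 0.06},{"xyz": [0.1833,0.1667,-0.1],"aperture": 0.06},{"xyz": [0.2167,0.2333,-0.1],"aperture": 0.06},{"xyz": [0.2167,0.2333,-0.1],"aperture": 0.06},{"xyz": [0.2167,0.2333,-0.1],"aperture": 0.06}]'

```text
clock: 25.35
tool_pos: [0.5958, -0.1326, 0.2855]
orientation: [-3.133, 0.203, 0.004]
wrist_force: [-0.4, 0.7, 0.4]
grip_width: 0.0599
grasp_force: 0.0
```

```bash
python3 - <<'E'
from h import *
v=capture("wrist"); s=manip.get_state(); print(s["tool_pos"].round(3))
P=[(.655,.123),(.643,.037),(.632,-.052),(.623,-.139)]; N=["shortest","third","second","longest"]
o=v["img"][:,:,::-1].copy()
for (x,y),n in zip(P,N):
    L,W,H=DIM[n]; u=proj(v,[x,y,.013+H/2])[0]; print(n,u.round())
    q=proj(v,box(.16,.058,.013,.013,x,y,-.128)).astype(int); cv2.polylines(o,[q[[0,1,3,2]].reshape(-1,1,2)],True,(255,0,255))
    m,st=comp(casemask(v),*u); print(m.sum(),st[:4])
    if m.sum()<1000: continue
    b=fitb([v],[m],L,W,.013,H,x,y,[-.128],True); print(np.round(b,3))
    q=proj(v,box(L,W,.013,.013,*b[1:4])).astype(int); cv2.polylines(o,[q[[0,1,3,2]].reshape(-1,1,2)],True,(0,255,0))
cv2.imwrite("pics/end2.png",cv2.resize(o,(800,600)))
E
```

```text
[ 0.595 -0.131  0.286]
shortest [ 25. 136.]
2667.0 [  0 101  50  71]
[ 0.104  0.655  0.128 -0.126  0.026  0.012]
third [101. 137.]
3605.0 [75 92 51 93]
[ 0.086  0.641  0.041 -0.128  0.03   0.015]
second [179. 137.]
4772.0 [152  76  49 116]
[ 0.068  0.633 -0.048 -0.13   0.034  0.015]
longest [256. 135.]
6123.0 [235  62  46 141]
[ 0.043  0.623 -0.14  -0.133  0.038  0.015]
```

View pics/end2.png

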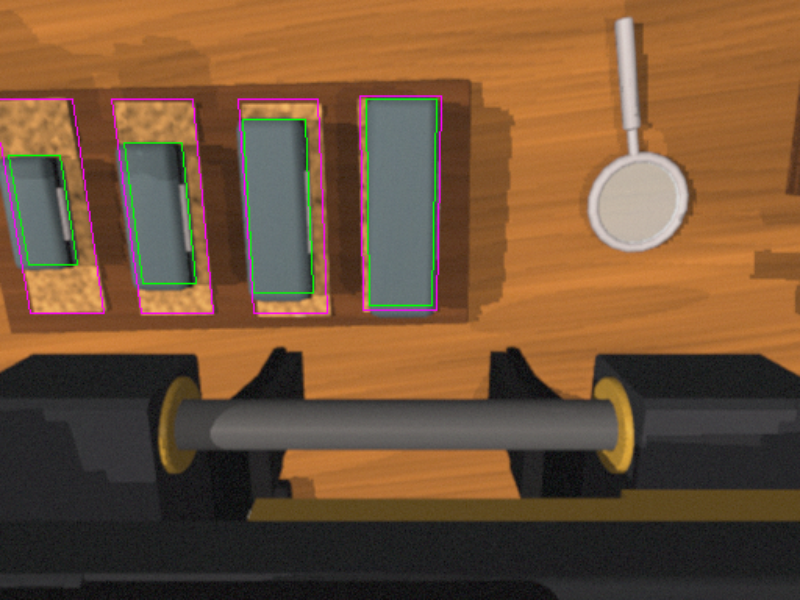

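The last view shows the pad outlines on the pads and all four cases within about 5 mm and 0.01 rad of their pads. The magnifier (px 638,200) and the glasses have not moved, so I hand in.

```bash
python3 -c "
from station import close_job
print(close_job())"
```

```text
the job is handed in; nothing more can be done
None
```

The job is handed in: the four cases lie in order of length from the magnifier to the glasses, each measured within about 5 mm and 0.01 rad of its pad, and the magnifier and glasses were not moved; the close call returned no verdict.

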